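# Put the red screwdriver back in its shadow tray

### The job

Lay the red screwdriver into its empty pocket in the foam tool tray, with the handle in the wide part and the blade in the narrow slot, so that it lies fully down in the foam. Leave the nut runner lying in its own pocket beside it, and let go.

Things in the scene. Friction and masses are not known exactly. Their poses are not given: they have to be found in the camera images.
- red_screwdriver: loose screwdriver, red fluted handle and steel blade, 216 x 31 x 29 mm, about 70 g, on the bench among a green and a yellow one. x points from handle to blade tip. Origin under the middle of its length as it lies at the start. Handle x = -108 to -2 mm (31 mm thick), shaft (6 mm) the rest; axis 14 mm above the bench at the handle, 11 mm at the tip. Centre of mass in the handle: grip across the handle's middle.
- driver_handle (a point): middle of the red handle, on the tool's axis: 54 mm behind the screwdriver's origin towards the butt, 14 mm above the bench at the start. x axis towards the blade tip.
- driver_tip (a point): point on the tool's axis near the end of the blade, 154 mm ahead of driver_handle. x axis as for the screwdriver, 11 mm above the bench at the start. (A monitor overhangs the back of the bench from about 0.5 m up: keep lifts low, some 0.1 m.)
- tool_tray: fixed tray of black foam with bright yellow pocket floors and a grey rim, 268 x 204 mm; floors 5 mm, foam top 23 mm, rim 24.5 mm above the bench. Origin on the bench under the middle of the empty screwdriver pocket; z up, x along the pocket towards its narrow blade end. Tray covers x = -134 to 134, y = -147 to 57 mm; the nut runner's pocket lies at y = -105 mm, parallel.
- pocket (a point): where driver_handle lies when the tool is home: x = -54, y = 0, z = 19.5 mm of the tray, same axes (driver_tip home: x = 100, y = 0, z = 16). In tray coordinates the handle pocket is x = -118 to 8 mm, 50 mm wide; blade slot x = 8 to 118, 24 mm wide; all 18 mm deep. A finger notch equally deep crosses it at x = -87 to -23, from y = -62 out through the edge at y = 57 mm.
- nut_runner: black and silver electric nut runner, 210 mm long, 38 mm thick, 0.42 kg, lying loose in the tray's other pocket; it stands up to 41 mm above the bench. Origin under its middle, y axis along its length.

How it is judged:
By the outcome, as a careful person would: the job done as asked, in the order asked, and still so for the second after the job is handed in, with the robot touching nothing.
It also fails if it takes over 35 s, if anything falls off the work surface, if the arm or the gripper's body presses on something with over 40 N, if the wrist force passes 120 N, or if a joint passes its speed limit or range.

### The arm

A 6-joint arm with a two-finger parallel gripper is mounted at the origin on a cart in front of the work surface, level with it; the furniture and walls round the work are solid. World frame = base frame: x ahead of the robot, y to its left, z up, the work surface at z = 0. Lengths are in m, angles in rad, forces in N, time in s.
With the tool pointing down it reaches from about 0.375 to 0.9 m from the base axis. Payload 3.1 kg.
Tool frame: the origin (TCP) lies midway between the tips of the shut fingers; the grasp point (between the pads) lies 19 mm behind it (manip.grasp_offset is the distance from the TCP to the grasp point, in m); z points along the fingers, y is the line along which they close (so a half turn about z gives the same grasp; the last joint's range is limited). The gripper opens to 85 mm and grips with 20 to 120 N. Pads are 22 mm wide; open, the fingers measure 114 mm over their backs; the gripper's body (76 mm by 85 mm) begins 54 mm behind the grasp point. The pads swing forward as they close: fully open they stand 13 mm farther back than shut.
Start: joints at [1.161, 0.527, 1.433, -0, 1.181, -0.178], TCP at [0.144, 0.608, 0.231] pointing down, gripper open.
Joint ranges: [-3.08, 3.08], [-0.75, 2.2], [0.22, 2.44], [-1.43, 4.57], [0, 2.65], [-2.85, 2.85]. Speed limits (rad/s): [2.79, 2.79, 3.14, 3.14, 3.14, 3.14].

### API

Orientations are given as a unit quaternion [x, y, z, w].
In Python, from station import sensors, cams, order, manip gives the robot as it stands.
- The arm moves only by the tool move_arm, never from a script. Its argument "targets" is a list of rows, each an object of numbers: "dx", "dy", "dz": the shift along the world's x, y, z normalised to -1 to 1, where 1 is 25 mm; "rx", "ry", "rz": the turn, a rotation vector about the world's x, y, z normalised to -1 to 1, where 1 is 30 degrees. A call has exactly 10 rows; each row shifts and turns the commanded pose from where the row before left it; what a row does not reach is not made up. A row lasts 1/8 s, in which the tool goes at most 62.5 mm and 10.7 degrees, less where a joint would pass 70% of its speed; a pose out of reach is approached as far as the arm can. A call with a number of a shift or a turn outside -1 to 1 is refused whole. A call with a gripper value outside its range is refused whole. "claw" is the opening in per cent of the stroke, from 0 (shut) to 100 (fully open), set as the call begins (left out, the last holds). The fingers move at their own pace and stop on an object; "newtons" is the grip in N (left out, the last holds). Time passes only in rows, so rows that do not move let the fingers close, or fill a call up. It gives the time, the measured TCP pose, the force, the opening and the grip force at its end, in the units of the state.
- sensors.sense(): the state, without advancing time (a new reading comes with each control period).
- cams.snapshot(name): name is "scene" or "top" or "wrist"; returns the picture (420x560x3 uint8, red, green, blue); there is no depth.
- cams.camera_model(name): a dict with "fx", "fy", "cx", "cy" (pixels), "extrinsics" (4x4, takes a point from world to camera coordinates). Camera axes: x right, y down, z forward; pixel columns grow to the right and rows downward; lengths in m; the calibration is good to about 2 mm. A picture is of the moment at which its call begins: read the wrist's pose just before it. camera_model takes no time and is no camera call; for the wrist camera it gives the pose at the moment of the call.
- order.sign_off(): hands the job in; it is judged then, once.
The state is a dict: "t": time; "q": joint angles; "qd": joint speeds; "tau": joint torques, N m; "tcp_pos": TCP position; "tool_rot": TCP orientation; "force": force on the tool from outside, world axes, zero at the start; "ft_torque": the same for the moment, N m; "finger_gap": opening from 0.0 (shut) to 1.0 (fully open); "gripper_force": force on a finger pad.
Only numpy, scipy, OpenCV 4.12 (cv2) and the standard library are available. Lean on these libraries where they do the work, as an engineer would, in place of code of your own. Each camera call takes 0.05 s, during which the arm holds its last target. There are 200 camera calls.

## Working session

There is one attempt and no reset: what is moved stays moved. The work goes in short steps, Python scripts to look and compute and a tool call to move; the robot and the scene stay as the last step left them, time stands still between calls to the robot, and variables do not carry over. Pictures are saved under pics/ and viewed, at most 10 in all, crops included, and the job is handed in when it is done.

Besides the shell and the picture viewer there is one more tool, called after "Call:" as name(argument=value, ...), one argument or row to a line, values as JSON. move_arm: Moves the arm, as the interface text tells. Scaled input: -1 to 1 covers 25 mm each way for a shift and 30 degrees each way for a turn. Its arguments: {"type":"object","properties":{"targets":{"type":"array"},"claw":{"type":"number"},"newtons":{"type":"number"}},"required":["targets"]}

```bash
mkdir -p pics
python3 - <<'E'
from station import sensors,cams
import cv2,numpy as np
s=sensors.sense();print(s['t'],s['tcp_pos'],s['tool_rot'],s['finger_gap'])
for n in("top","scene"):
    im=cams.snapshot(n);cv2.imwrite(f'pics/{n}0.png',im[...,::-1]);m=cams.camera_model(n)
    print(n,m['fx'],m['cx'],m['cy'],np.round(m['extrinsics'],3).tolist())
E
```

```text
0.0 [0.14326119 0.60762204 0.23032104] [ 1.15642578e-01  9.93290285e-01 -1.05222966e-03 -3.10988263e-04] 0.9972281265635636
top 411.84835525125067 284.04487944168915 211.86525734941762 [[0.017, -1.0, 0.01, -0.115], [-0.993, -0.018, -0.119, 0.532], [0.119, -0.008, -0.993, 0.974], [0.0, 0.0, 0.0, 1.0]]
scene 444.84746834702 280.49592111078823 212.29582624367166 [[0.558, -0.829, 0.013, -0.361], [-0.578, -0.4, -0.711, 0.285], [0.595, 0.39, -0.703, 0.713], [0.0, 0.0, 0.0, 1.0]]
```

View pics/top0.png

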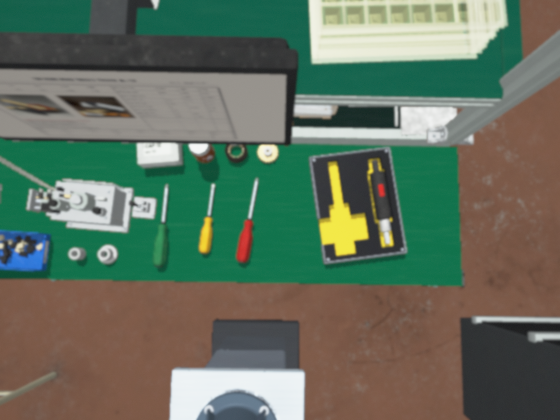

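View pics/scene0.png

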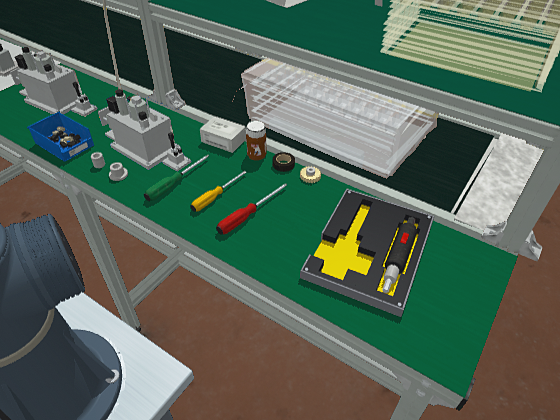

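Top view: red handle about (246,242), with its tip at (256,180). The empty pocket runs from (342,240) to (335,163), and the nut runner is at (381,205). In the scene view the red handle is about (238,218) and the pocket about (345,245).

```bash
cat > h.py <<'E'
import cv2,numpy as np
def ray(m,p):
    E=np.array(m['extrinsics']);R,t=E[:3,:3],E[:3,3];p=np.atleast_2d(p).astype(float)
    d=np.c_[(p[:,0]-m['cx'])/m['fx'],(p[:,1]-m['cy'])/m['fy'],np.ones(len(p))]@R
    return -R.T@t,d
def plane(m,p,z):
    o,d=ray(m,p);return o+d*((z-o[2])/d[:,2])[:,None]
def tri(m1,p1,m2,p2):
    (o1,a),(o2,b)=ray(m1,p1),ray(m2,p2);a=a[0];b=b[0]
    s=np.linalg.lstsq(np.c_[a,-b],o2-o1,rcond=None)[0];x,y=o1+a*s[0],o2+b*s[1]
    return (x+y)/2,np.linalg.norm(x-y)
def blob(mask,near=None,k=0):
    n,l,st,c=cv2.connectedComponentsWithStats(mask.astype(np.uint8))
    i=1+np.argmax(st[1:,4]) if near is None else 1+np.argmin(np.hypot(*(c[1:]-near).T)+1e4*(st[1:,4]<25))
    return l==i
def hsv(im):return [x.astype(int) for x in cv2.split(cv2.cvtColor(im,cv2.COLOR_RGB2HSV))]
def red(im,near=None):
    h,s,v=hsv(im);return blob(((h<6)|(h>172))&(s>150)&(v>70),near)
def yel(im,near=None):
    h,s,v=hsv(im);return blob((h>22)&(h<36)&(s>150)&(v>90),near)
def pix(mask):
    y,x=np.nonzero(mask);return np.c_[x,y].astype(float)
def ends(p):
    c=p.mean(0);a=np.linalg.svd(p-c,full_matrices=False)[2][0];t=(p-c)@a
    return c,c+a*t.min(),c+a*t.max()
E
python3 - <<'E'
from h import *
from station import cams
M={};P={};Y={}
for n,r,y in(("top",(246,242),(341,213)),("scene",(238,218),(345,245))):
    im=cv2.imread(f'pics/{n}0.png')[...,::-1].copy();M[n]=cams.camera_model(n)
    P[n]=ends(pix(red(im,r)));Y[n]=pix(yel(im,y))
    print(n,len(Y[n]),np.round(P[n],1).tolist(),np.round(ray(M[n],(0,0))[0],3))
a,b=P['top'],P['scene']
o=lambda e,s:sorted(e[1:],key=lambda q:-q[1])
for i,(p,q) in enumerate([(a[0],b[0])]+list(zip(o(a,0),o(b,0)))):
    x,r=tri(M['top'],p,M['scene'],q);print('handle c/butt/front',np.round(x,4),round(r,4), 'plane',np.round(plane(M['top'],p,.014)[0],4))
# tip in top
print('tip top',plane(M['top'],[256,180],.011))
w=plane(M['top'],Y['top'],.005);c,e1,e2=ends(w[:,:2]);print('yellow top c,ends',c,e1,e2)
w2=plane(M['scene'],Y['scene'],.005);print(ends(w2[:,:2]))
# slot direction: row centres of yellow
for v in range(158,260,6):
    r=Y['top'][Y['top'][:,1]==v]
    if len(r):print(v,np.round(plane(M['top'],[[r[:,0].min()-.5,v]],.023)[0,:2],4),np.round(plane(M['top'],[[r[:,0].max()+.5,v]],.005)[0,:2],4))
E
```

```text
top 2172 [[244.7, 242.3], [248.7, 219.9], [241.4, 260.7]] [ 0.415 -0.098  1.032]
scene 1930 [[236.1, 218.2], [255.1, 205.1], [219.5, 229.6]] [-0.059 -0.463  0.708]
handle c/butt/front [ 0.4587 -0.0098  0.0148] 0.0017 plane [ 0.4593 -0.0104  0.014 ]
handle c/butt/front [ 0.4128 -0.0021  0.014 ] 0.0038 plane [ 0.414  -0.0036  0.014 ]
handle c/butt/front [ 0.5147 -0.019   0.0153] 0.0002 plane [ 0.5147 -0.0188  0.014 ]
tip top [[ 0.61636047 -0.03419965  0.011     ]]
yellow top c,ends [ 0.52023969 -0.25082943] [ 0.67033254 -0.22585059] [ 0.43466663 -0.26507071]
(array([ 0.52050571, -0.24619405]), array([ 0.66541209, -0.22038405]), array([ 0.44729744, -0.25923355]))
164 [ 0.6581 -0.2154] [ 0.6628 -0.2379]
170 [ 0.6428 -0.2154] [ 0.6473 -0.243 ]
176 [ 0.6275 -0.218 ] [ 0.6318 -0.2456]
182 [ 0.6124 -0.2205] [ 0.6164 -0.2481]
188 [ 0.5972 -0.2206] [ 0.601  -0.2507]
194 [ 0.5821 -0.2231] [ 0.5856 -0.2532]
200 [ 0.5671 -0.2256] [ 0.5703 -0.2532]
206 [ 0.552  -0.2183] [ 0.5553 -0.2683]
212 [ 0.5371 -0.2183] [ 0.5401 -0.2708]
218 [ 0.5218 -0.2011] [ 0.5257 -0.311 ]
224 [ 0.5068 -0.1913] [ 0.5106 -0.3134]
230 [ 0.4921 -0.1939] [ 0.4956 -0.3158]
236 [ 0.4774 -0.1964] [ 0.4806 -0.3182]
242 [ 0.4627 -0.199 ] [ 0.465  -0.2831]
248 [ 0.4486 -0.2308] [ 0.4501 -0.2855]
254 [ 0.4341 -0.2333] [ 0.435  -0.2681]
```

Call:
move_arm(
  targets=[
    {"dx":0.5,"dy":-1},
    {"dx":0.5,"dy":-1},
    {"dx":0.5,"dy":-1},
    {"dx":0.5,"dy":-1},
    {"dx":0.5,"dy":-1},
    {"dx":0.5,"dy":-1},
    {"dx":0.5,"dy":-1},
    {"dx":0.5,"dy":-1},
    {"dx":0.5,"dy":-1},
    {"dx":0.5,"dy":-1},
  ],
  claw=100,
  newtons=40,
)

```text
schema error: expected keys dx, dy, dz, rx, ry, rz
```

Call:
move_arm(
  targets=[
    {"dx":0.5,"dy":-1},
    {"dx":0.5,"dy":-1},
    {"dx":0.5,"dy":-1},
    {"dx":0.5,"dy":-1},
    {"dx":0.5,"dy":-1},
    {"dx":0.5,"dy":-1},
    {"dx":0.5,"dy":-1},
    {"dx":0.5,"dy":-1},
    {"dx":0.5,"dy":-1},
    {"dx":0.5,"dy":-1},
  ],
)

```text
schema error: expected keys dx, dy, dz, rx, ry, rz
```

Call:
move_arm(
  targets=[
    {"dx":0.5,"dy":-0.9,"rz":0.15},
    {"dx":0.5,"dy":-0.9},
    {"dx":0.5,"dy":-0.9},
    {"dx":0.5,"dy":-0.9},
    {"dx":0.5,"dy":-0.9},
    {"dx":0.3,"dy":-0.2},
    {},
    {},
    {},
    {},
  ],
)

```text
schema error: expected keys dx, dy, dz, rx, ry, rz
```

Run:
```python
from h import *
from station import cams,sensors
s=sensors.sense();print(s['t'],s['tcp_pos'],s['tool_rot'],s['q'])
m=cams.camera_model('wrist');im=cams.snapshot('wrist');cv2.imwrite('pics/w1.png',im[...,::-1])
c,a,b=ends(pix(red(im)));print(c,a,b);print(np.round(plane(m,[c,a,b],.014),4).tolist())
```

```text
0.1 [0.14330025 0.6076763  0.23043114] [ 1.15657706e-01  9.93288634e-01 -9.49258666e-04 -2.90477020e-04] [ 1.16047131e+00  5.28367175e-01  1.43378691e+00  5.46842645e-06
  1.18142398e+00 -1.78492741e-01]Traceback (most recent call last):
  File "<stdin>", line 5, in <module>
  File "h.py", line 18, in red
    h,s,v=hsv(im);return blob(((h<6)|(h>172))&(s>150)&(v>70),near)
                         ~~~~^^^^^^^^^^^^^^^^^^^^^^^^^^^^^^^^^^^^^
  File "h.py", line 14, in blob
    i=1+np.argmax(st[1:,4]) if near is None else 1+np.argmin(np.hypot(*(c[1:]-near).T)+1e4*(st[1:,4]<25))
        ~~~~~~~~~^^^^^^^^^^
    return _wrapfunc(a, 'argmax', axis=axis, out=out, **kwds)
    return bound(*args, **kwds)
ValueError: attempt to get argmax of an empty sequence
```

View pics/w1.png

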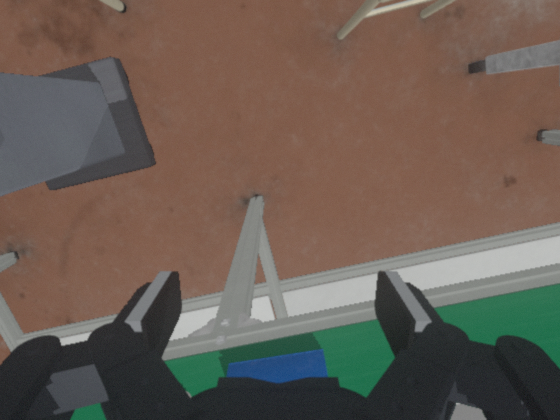

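The wrist picture shows floor and the bench's front edge, with the fingers at the bottom (150,310) and (405,300). The arm has not moved, because every row needs all six keys.

Call:
move_arm(
  targets=[
    {"dx":0.5,"dy":-1,"dz":0,"rx":0,"ry":0,"rz":0},
    {"dx":0.5,"dy":-1,"dz":0,"rx":0,"ry":0,"rz":0},
    {"dx":0.5,"dy":-1,"dz":0,"rx":0,"ry":0,"rz":0},
    {"dx":0.5,"dy":-1,"dz":0,"rx":0,"ry":0,"rz":0},
    {"dx":0.5,"dy":-1,"dz":0,"rx":0,"ry":0,"rz":0},
    {"dx":0.5,"dy":-1,"dz":0,"rx":0,"ry":0,"rz":0},
    {"dx":0.5,"dy":-1,"dz":0,"rx":0,"ry":0,"rz":0},
    {"dx":0.5,"dy":-1,"dz":0,"rx":0,"ry":0,"rz":0},
    {"dx":0.5,"dy":-1,"dz":0,"rx":0,"ry":0,"rz":0},
    {"dx":0.5,"dy":-1,"dz":0,"rx":0,"ry":0,"rz":0},
  ],
  claw=100,
  newtons=40,
)

```text
t: 1.4
tcp_pos: [0.2688, 0.3574, 0.2312]
tool_rot: [0.116, 0.993, -0.0, -0.0]
force: [0.3, -0.6, 0.1]
finger_gap: 1.004
gripper_force: 0.0
```

Call:
move_arm(
  targets=[
    {"dx":0.5,"dy":-1,"dz":0,"rx":0,"ry":0,"rz":0},
    {"dx":0.5,"dy":-1,"dz":0,"rx":0,"ry":0,"rz":0},
    {"dx":0.5,"dy":-1,"dz":0,"rx":0,"ry":0,"rz":0},
    {"dx":0.5,"dy":-1,"dz":0,"rx":0,"ry":0,"rz":0},
    {"dx":0.5,"dy":-1,"dz":0,"rx":0,"ry":0,"rz":0},
    {"dx":0.5,"dy":-1,"dz":0,"rx":0,"ry":0,"rz":0},
    {"dx":0.5,"dy":-1,"dz":0,"rx":0,"ry":0,"rz":0},
    {"dx":0.5,"dy":-1,"dz":0,"rx":0,"ry":0,"rz":0},
    {"dx":0.5,"dy":-1,"dz":0,"rx":0,"ry":0,"rz":0},
    {"dx":0.5,"dy":-1,"dz":0,"rx":0,"ry":0,"rz":0},
  ],
)

```text
t: 2.65
tcp_pos: [0.3938, 0.1074, 0.2313]
tool_rot: [0.116, 0.993, 0.0, -0.0]
force: [-0.0, -0.7, 0.4]
finger_gap: 0.999
gripper_force: 0.0
```

Call:
move_arm(
  targets=[
    {"dx":0.5,"dy":-0.9,"dz":0,"rx":0,"ry":0,"rz":0.15},
    {"dx":0.5,"dy":-0.9,"dz":0,"rx":0,"ry":0,"rz":0},
    {"dx":0.5,"dy":-0.9,"dz":0,"rx":0,"ry":0,"rz":0},
    {"dx":0.5,"dy":-0.9,"dz":0,"rx":0,"ry":0,"rz":0},
    {"dx":0.5,"dy":-0.9,"dz":0,"rx":0,"ry":0,"rz":0},
    {"dx":0.4,"dy":-0.2,"dz":0,"rx":0,"ry":0,"rz":0},
    {"dx":0,"dy":0,"dz":0,"rx":0,"ry":0,"rz":0},
    {"dx":0,"dy":0,"dz":0,"rx":0,"ry":0,"rz":0},
    {"dx":0,"dy":0,"dz":0,"rx":0,"ry":0,"rz":0},
    {"dx":0,"dy":0,"dz":0,"rx":0,"ry":0,"rz":0},
  ],
)

```text
t: 3.9
tcp_pos: [0.4657, -0.0087, 0.2314]
tool_rot: [0.076, 0.997, 0.0, -0.0]
force: [-0.6, -0.7, 0.3]
finger_gap: 0.997
gripper_force: 0.0
```

Run:
```python
from h import *
from station import cams,sensors
s=sensors.sense();print(s['t'],s['tcp_pos'],s['tool_rot'],s['q'])
m=cams.camera_model('wrist');im=cams.snapshot('wrist');cv2.imwrite('pics/w2.png',im[...,::-1])
print(np.round(m['extrinsics'],3).tolist(),ray(m,(0,0))[0])
p=pix(red(im));c,a,b=ends(p);print(len(p),c,a,b);print(np.round(plane(m,[c,a,b],.014),4).tolist())
```

```text
3.9 [ 0.46565383 -0.00869643  0.23135261] [ 7.61640274e-02  9.97095294e-01  3.59738485e-05 -1.18421973e-04] [-2.59340661e-01  3.14332521e-01  1.81867734e+00  3.26398438e-05
  1.00882878e+00 -1.67767867e+00]
[[0.153, 0.988, 0.0, -0.064], [0.941, -0.146, 0.304, -0.479], [0.301, -0.047, -0.953, 0.239], [0.0, 0.0, 0.0, 1.0]] [0.38853891 0.00425067 0.37298108]
2204 [276.4845735  169.03130672] [276.48111219 126.99930158] [276.48877077 220.0002068 ]
[[0.4572, -0.0078, 0.014], [0.4135, -0.001, 0.014], [0.5149, -0.0168, 0.014]]
```

View pics/w2.png

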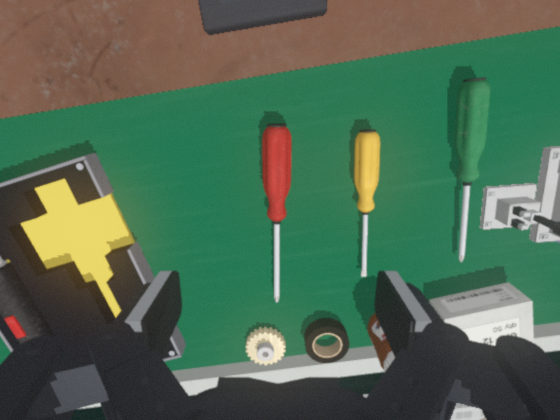

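The red handle is in line with the gripper at column 276 (rows 127 to 220), and its middle is at (0.464, -0.009). The pocket is at the left, near (80,235). I'll go straight down.

Call:
move_arm(
  targets=[
    {"dx":0,"dy":0,"dz":-1,"rx":0,"ry":0,"rz":0},
    {"dx":0,"dy":0,"dz":-1,"rx":0,"ry":0,"rz":0},
    {"dx":0,"dy":0,"dz":-1,"rx":0,"ry":0,"rz":0},
    {"dx":0,"dy":0,"dz":-1,"rx":0,"ry":0,"rz":0},
    {"dx":0,"dy":0,"dz":-1,"rx":0,"ry":0,"rz":0},
    {"dx":0,"dy":0,"dz":-1,"rx":0,"ry":0,"rz":0},
    {"dx":0,"dy":0,"dz":-1,"rx":0,"ry":0,"rz":0},
    {"dx":0,"dy":0,"dz":-1,"rx":0,"ry":0,"rz":0},
    {"dx":0,"dy":0,"dz":-0.8,"rx":0,"ry":0,"rz":0},
    {"dx":0,"dy":0,"dz":-0.3,"rx":0,"ry":0,"rz":0},
  ],
)

```text
t: 5.2
tcp_pos: [0.4658, -0.0091, 0.0029]
tool_rot: [0.077, 0.997, 0.0, -0.001]
force: [-0.2, -0.2, 0.3]
finger_gap: 1.004
gripper_force: 0.0
```

Call:
move_arm(
  targets=[
    {"dx":0,"dy":0,"dz":0,"rx":0,"ry":0,"rz":0},
    {"dx":0,"dy":0,"dz":0,"rx":0,"ry":0,"rz":0},
    {"dx":0,"dy":0,"dz":0,"rx":0,"ry":0,"rz":0},
    {"dx":0,"dy":0,"dz":0,"rx":0,"ry":0,"rz":0},
    {"dx":0,"dy":0,"dz":0,"rx":0,"ry":0,"rz":0},
    {"dx":0,"dy":0,"dz":0,"rx":0,"ry":0,"rz":0},
    {"dx":0,"dy":0,"dz":0,"rx":0,"ry":0,"rz":0},
    {"dx":0,"dy":0,"dz":0,"rx":0,"ry":0,"rz":0},
    {"dx":0,"dy":0,"dz":0,"rx":0,"ry":0,"rz":0},
    {"dx":0,"dy":0,"dz":0,"rx":0,"ry":0,"rz":0},
  ],
  claw=0,
  newtons=40,
)

```text
t: 6.45
tcp_pos: [0.4665, -0.0094, 0.0047]
tool_rot: [0.077, 0.997, -0.0, 0.001]
force: [-1.1, -1.0, 7.1]
finger_gap: 0.336
gripper_force: 39.3
```

Call:
move_arm(
  targets=[
    {"dx":0,"dy":0,"dz":0.5,"rx":0,"ry":0,"rz":0},
    {"dx":0,"dy":0,"dz":0.7,"rx":0,"ry":0,"rz":0},
    {"dx":0,"dy":0,"dz":1,"rx":0,"ry":0,"rz":0},
    {"dx":0,"dy":0,"dz":1,"rx":0,"ry":0,"rz":0},
    {"dx":0,"dy":0,"dz":0.8,"rx":0,"ry":0,"rz":0},
    {"dx":0.1,"dy":-0.4,"dz":0,"rx":0,"ry":0,"rz":0.1},
    {"dx":0.1,"dy":-0.6,"dz":0,"rx":0,"ry":0,"rz":0.1},
    {"dx":0.1,"dy":-0.8,"dz":0,"rx":0,"ry":0,"rz":0.1},
    {"dx":0.2,"dy":-0.8,"dz":0,"rx":0,"ry":0,"rz":0.1},
    {"dx":0.2,"dy":-0.8,"dz":0,"rx":0,"ry":0,"rz":0.1},
  ],
)

```text
t: 7.7
tcp_pos: [0.4834, -0.0947, 0.1045]
tool_rot: [-0.055, 0.998, -0.0, 0.0]
force: [-0.0, 0.1, -0.2]
finger_gap: 0.342
gripper_force: 39.9
```

Call:
move_arm(
  targets=[
    {"dx":0.1,"dy":-0.8,"dz":0,"rx":0,"ry":0,"rz":0.09},
    {"dx":0.1,"dy":-0.8,"dz":0,"rx":0,"ry":0,"rz":0},
    {"dx":0.1,"dy":-0.8,"dz":0,"rx":0,"ry":0,"rz":0},
    {"dx":0.1,"dy":-0.8,"dz":0,"rx":0,"ry":0,"rz":0},
    {"dx":0.1,"dy":-0.8,"dz":0,"rx":0,"ry":0,"rz":0},
    {"dx":0.1,"dy":-0.8,"dz":0,"rx":0,"ry":0,"rz":0},
    {"dx":0,"dy":-0.8,"dz":0,"rx":0,"ry":0,"rz":0},
    {"dx":0,"dy":-0.6,"dz":0,"rx":0,"ry":0,"rz":0},
    {"dx":0,"dy":0,"dz":0,"rx":0,"ry":0,"rz":0},
    {"dx":0,"dy":0,"dz":0,"rx":0,"ry":0,"rz":0},
  ],
)

```text
t: 8.95
tcp_pos: [0.4981, -0.2486, 0.1036]
tool_rot: [-0.078, 0.997, 0.001, -0.0]
force: [0.3, 0.4, -1.0]
finger_gap: 0.34
gripper_force: 39.9
```

Run:
```python
from h import *
from station import cams,sensors
s=sensors.sense();print(s['t'],s['tcp_pos'],s['tool_rot'],s['finger_gap'])
m=cams.camera_model('wrist');im=cams.snapshot('wrist');np.save('m3.npy',m,allow_pickle=True);cv2.imwrite('pics/w3.png',im[...,::-1])
h,sa,v=hsv(im)
for z in(.005,.023):
  p=pix((h>22)&(h<36)&(sa>150)&(v>90));w=plane(m,p,z);print(len(p),w.min(0),w.max(0))
im=cams.snapshot('scene');cv2.imwrite('pics/s3.png',cv2.resize(im[130:370,200:480],None,fx=2.5,fy=2.5)[...,::-1])
```

```text
8.95 [ 0.49807446 -0.2486044   0.10363925] [-7.77534080e-02  9.96972395e-01  5.27611493e-04 -4.16115971e-04] 0.3402857473688987
15 [ 0.44617776 -0.28421963  0.005     ] [ 0.53403983 -0.227977    0.005     ]
15 [ 0.44429767 -0.28239003  0.023     ] [ 0.52557863 -0.23036013  0.023     ]
```

View pics/w3.png

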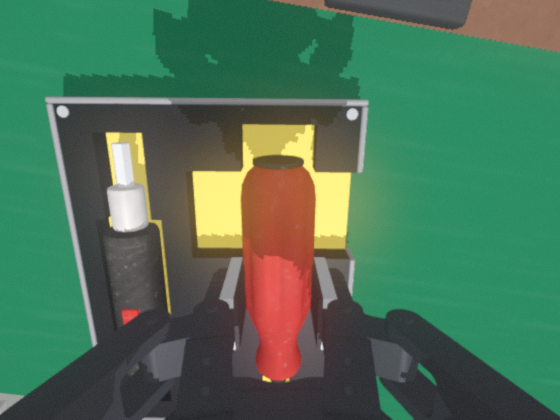

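View pics/s3.png

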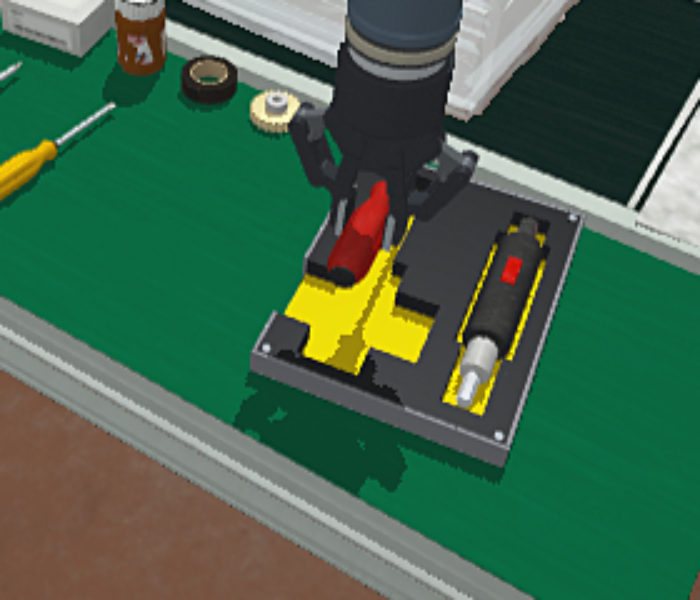

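The wrist view shows the red handle over the pocket: pocket walls at columns 243 and 315, handle centred at column 279. The near rim corners are at (48,101) and (367,101), and the notch spans rows 171 to 250. The scene view agrees, with the nut runner in its pocket.

Run:
```python
from h import *
m=np.load('m3.npy',allow_pickle=True).item()
print('cam',ray(m,(0,0))[0])
w=plane(m,[[48,101],[367,101]],.0245)[:,:2];a,b=w
print('rim',w,np.linalg.norm(b-a));
y=(b-a)/np.linalg.norm(b-a);x=np.array([y[1],-y[0]]);print('yaw',np.degrees(np.arctan2(x[1],x[0])))
c=(a+b)/2; print('target from rim', c+x*80+0 if 0 else c+x*.080+y*.045)
for z in(.005,.023):print(z,plane(m,[[243,126],[315,126],[242,171],[316,171],[193,171],[195,250]],z)[:,:2].round(4).tolist())
im=cv2.imread('pics/w3.png')[...,::-1].copy();p=pix(red(im,(279,260)));p=p[(p[:,1]<250)]
for r in(180,200,220,240):
    q=p[p[:,1]==r][:,0];print(r,q.min(),q.max(),plane(m,[[q.mean(),r]],.115)[0])
print('butt',plane(m,[[278,p[:,1].min()]],.115))
```

```text
cam [ 0.4210773  -0.25979336  0.24531169]
rim [[ 0.44284104 -0.40135072]
 [ 0.41217192 -0.20441236]] 0.19931210341458167
yaw 8.851546506796826
target from rim [ 0.49962934 -0.24610749]
0.005 [[0.4408, -0.2809], [0.4331, -0.2314], [0.4724, -0.2777], [0.4642, -0.2248], [0.4778, -0.3127], [0.54, -0.3063]]
0.023 [[0.4393, -0.2793], [0.4322, -0.2335], [0.4685, -0.2763], [0.4609, -0.2274], [0.4736, -0.3088], [0.5311, -0.3028]]Traceback (most recent call last):
  File "<stdin>", line 11, in <module>
    return umr_minimum(a, axis, None, out, keepdims, initial, where)
ValueError: zero-size array to reduction operation minimum which has no identity
```

Call:
move_arm(
  targets=[
    {"dx":0.1,"dy":0.04,"dz":-0.5,"rx":0,"ry":0,"rz":0},
    {"dx":0,"dy":0,"dz":-0.5,"rx":0,"ry":0,"rz":0},
    {"dx":0,"dy":0,"dz":-0.5,"rx":0,"ry":0,"rz":0},
    {"dx":0,"dy":0,"dz":-0.5,"rx":0,"ry":0,"rz":0},
    {"dx":0,"dy":0,"dz":-0.5,"rx":0,"ry":0,"rz":0},
    {"dx":0,"dy":0,"dz":-0.4,"rx":0,"ry":0,"rz":0},
    {"dx":0,"dy":0,"dz":-0.3,"rx":0,"ry":0,"rz":0},
    {"dx":0,"dy":0,"dz":-0.2,"rx":0,"ry":0,"rz":0},
    {"dx":0,"dy":0,"dz":-0.1,"rx":0,"ry":0,"rz":0},
    {"dx":0,"dy":0,"dz":-0.1,"rx":0,"ry":0,"rz":0},
  ],
)

```text
t: 10.3
tcp_pos: [0.5012, -0.2484, 0.0139]
tool_rot: [-0.078, 0.997, -0.0, 0.0]
force: [0.6, -0.4, -0.3]
finger_gap: 0.34
gripper_force: 39.9
```

Run:
```python
from h import *
from station import cams,sensors
s=sensors.sense();print(s['t'],s['tcp_pos'],s['force'])
a=cams.snapshot('scene');cv2.imwrite('pics/s4.png',cv2.resize(a[130:370,200:480],None,fx=2.5,fy=2.5)[...,::-1])
```

```text
10.3 [ 0.50123579 -0.2483589   0.01391784] [ 0.55842677 -0.35965916 -0.30094967]
```

View pics/s4.png

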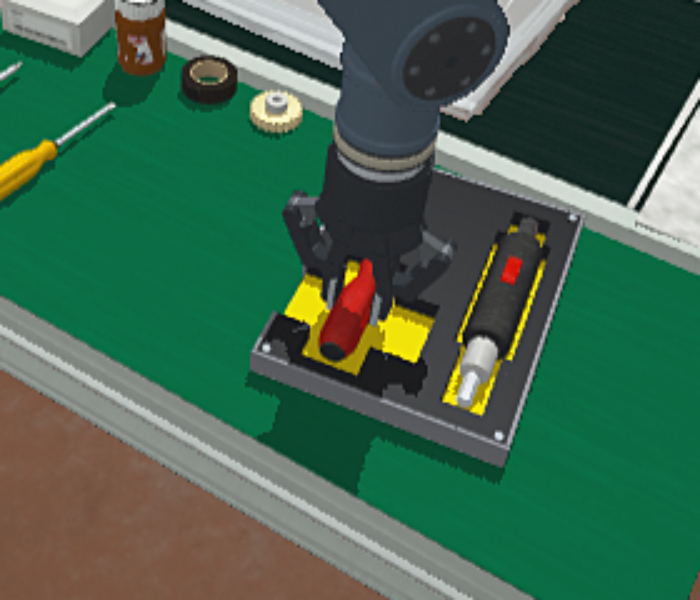

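The tool is inside the pocket (butt at (335,350) in the crop) and there is no contact force yet. I'll lower it the last few millimetres, open, then rise.

Call:
move_arm(
  targets=[
    {"dx":0,"dy":0,"dz":-0.08,"rx":0,"ry":0,"rz":0},
    {"dx":0,"dy":0,"dz":-0.07,"rx":0,"ry":0,"rz":0},
    {"dx":0,"dy":0,"dz":0,"rx":0,"ry":0,"rz":0},
    {"dx":0,"dy":0,"dz":0,"rx":0,"ry":0,"rz":0},
    {"dx":0,"dy":0,"dz":0,"rx":0,"ry":0,"rz":0},
    {"dx":0,"dy":0,"dz":0,"rx":0,"ry":0,"rz":0},
    {"dx":0,"dy":0,"dz":0,"rx":0,"ry":0,"rz":0},
    {"dx":0,"dy":0,"dz":0,"rx":0,"ry":0,"rz":0},
    {"dx":0,"dy":0,"dz":0,"rx":0,"ry":0,"rz":0},
    {"dx":0,"dy":0,"dz":0,"rx":0,"ry":0,"rz":0},
  ],
)

```text
t: 11.6
tcp_pos: [0.501, -0.2482, 0.0101]
tool_rot: [-0.078, 0.997, 0.0, -0.0]
force: [-0.2, 1.0, -0.4]
finger_gap: 0.339
gripper_force: 39.9
```

Call:
move_arm(
  targets=[
    {"dx":0,"dy":0,"dz":0,"rx":0,"ry":0,"rz":0},
    {"dx":0,"dy":0,"dz":0,"rx":0,"ry":0,"rz":0},
    {"dx":0,"dy":0,"dz":0,"rx":0,"ry":0,"rz":0},
    {"dx":0,"dy":0,"dz":0,"rx":0,"ry":0,"rz":0},
    {"dx":0,"dy":0,"dz":0,"rx":0,"ry":0,"rz":0},
    {"dx":0,"dy":0,"dz":0,"rx":0,"ry":0,"rz":0},
    {"dx":0,"dy":0,"dz":0,"rx":0,"ry":0,"rz":0},
    {"dx":0,"dy":0,"dz":0,"rx":0,"ry":0,"rz":0},
    {"dx":0,"dy":0,"dz":0,"rx":0,"ry":0,"rz":0},
    {"dx":0,"dy":0,"dz":0,"rx":0,"ry":0,"rz":0},
  ],
  claw=65,
)

```text
t: 12.85
tcp_pos: [0.501, -0.2482, 0.01]
tool_rot: [-0.078, 0.997, 0.0, -0.0]
force: [0.7, 0.3, 0.4]
finger_gap: 0.652
gripper_force: 0.0
```

Call:
move_arm(
  targets=[
    {"dx":0,"dy":0,"dz":0.3,"rx":0,"ry":0,"rz":0},
    {"dx":0,"dy":0,"dz":0.5,"rx":0,"ry":0,"rz":0},
    {"dx":0,"dy":0,"dz":1,"rx":0,"ry":0,"rz":0},
    {"dx":0,"dy":0,"dz":1,"rx":0,"ry":0,"rz":0},
    {"dx":0,"dy":0,"dz":1,"rx":0,"ry":0,"rz":0},
    {"dx":0,"dy":1,"dz":1,"rx":0,"ry":0,"rz":0},
    {"dx":0,"dy":1,"dz":1,"rx":0,"ry":0,"rz":0},
    {"dx":0,"dy":1,"dz":0,"rx":0,"ry":0,"rz":0},
    {"dx":0,"dy":1,"dz":0,"rx":0,"ry":0,"rz":0},
    {"dx":0,"dy":1,"dz":0,"rx":0,"ry":0,"rz":0},
  ],
)

```text
t: 14.1
tcp_pos: [0.5011, -0.1225, 0.1563]
tool_rot: [-0.078, 0.997, -0.0, 0.001]
force: [-0.1, -0.5, -0.5]
finger_gap: 0.647
gripper_force: 0.0
```

Run:
```python
from h import *
from station import cams,sensors
s=sensors.sense();print(s['t'],s['tcp_pos'],s['force'],s['finger_gap'])
P={}
for n,near in(('top',(340,225)),('scene',(340,260))):
    m=cams.camera_model(n);a=cams.snapshot(n);p=ends(pix(red(a,near)));P[n]=(m,p);print(n,np.round(p,1).tolist(),plane(m,p[0],.0195))
    if n=='scene':cv2.imwrite('pics/s5.png',cv2.resize(a[130:370,200:480],None,fx=2.5,fy=2.5)[...,::-1])
print(tri(P['top'][0],P['top'][1][0],P['scene'][0],P['scene'][1][0]))
```

```text
14.1 [ 0.50108791 -0.12245611  0.15627498] [-0.08222743 -0.45506491 -0.50079762] 0.6466289571460149
top [[342.7, 232.5], [340.0, 214.2], [345.0, 248.0]] [[ 0.4871474 -0.2514783  0.0195   ]]
scene [[340.8, 254.1], [350.1, 235.1], [332.9, 270.4]] [[ 0.494355   -0.24829388  0.0195    ]]
(array([ 0.48681964, -0.25062229,  0.02841127]), np.float64(0.0011532429105079681))
```

View pics/s5.png

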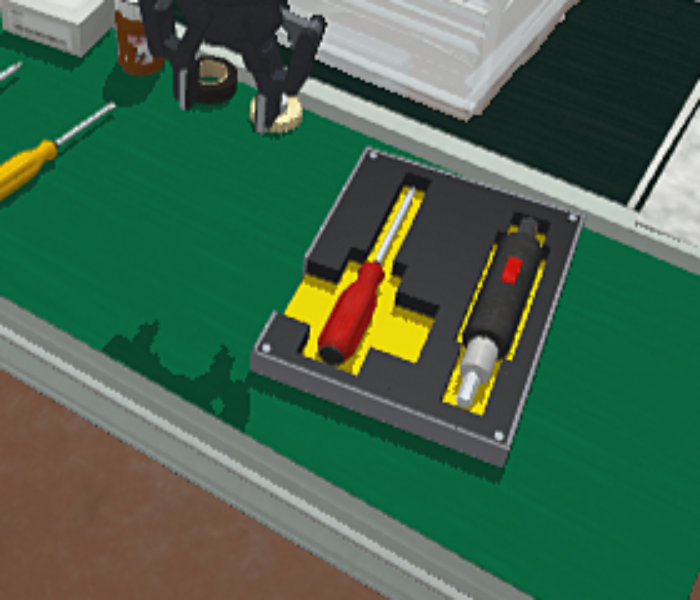

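It looks fully down: handle at (350,310), blade along the slot to (413,188), nut runner untouched. The height estimate of 28 mm is probably off because the hand hides part of the handle in the top view, so I'll clear it and measure again.

Call:
move_arm(
  targets=[
    {"dx":-0.3,"dy":1,"dz":0,"rx":0,"ry":0,"rz":0},
    {"dx":-0.3,"dy":1,"dz":0,"rx":0,"ry":0,"rz":0},
    {"dx":-0.3,"dy":1,"dz":0,"rx":0,"ry":0,"rz":0},
    {"dx":-0.3,"dy":1,"dz":0,"rx":0,"ry":0,"rz":0},
    {"dx":-0.3,"dy":1,"dz":0,"rx":0,"ry":0,"rz":0},
    {"dx":0,"dy":1,"dz":0,"rx":0,"ry":0,"rz":0},
    {"dx":0,"dy":1,"dz":0,"rx":0,"ry":0,"rz":0},
    {"dx":0,"dy":0,"dz":0,"rx":0,"ry":0,"rz":0},
    {"dx":0,"dy":0,"dz":0,"rx":0,"ry":0,"rz":0},
    {"dx":0,"dy":0,"dz":0,"rx":0,"ry":0,"rz":0},
  ],
)

```text
t: 15.45
tcp_pos: [0.4639, 0.0508, 0.1552]
tool_rot: [-0.077, 0.997, -0.0, 0.0]
force: [-0.1, -1.2, -0.5]
finger_gap: 0.649
gripper_force: 0.0
```

Run:
```python
from h import *
from station import cams,sensors
P={};I=[]
for n,near in(('top',(340,225)),('scene',(340,260))):
    m=cams.camera_model(n);a=cams.snapshot(n);p=ends(pix(red(a,near)));P[n]=(m,sorted(p,key=lambda q:q[1]));print(n,np.round(p,1).tolist())
    c=a[140:275,290:430] if n=='top' else a[170:320,290:450]
    I.append(cv2.resize(c,(400,400)))
cv2.imwrite('pics/s6.png',np.hstack(I)[...,::-1])
T=np.array([.4986,-.248])
for p,q in zip(P['top'][1],P['scene'][1]):print(tri(P['top'][0],p,P['scene'][0],q),plane(P['top'][0],p,.0195),plane(P['scene'][0],q,.0195))
```

```text
top [[342.4, 230.4], [339.0, 208.0], [345.1, 248.0]]
scene [[340.8, 254.1], [350.1, 235.1], [332.9, 270.4]]
(array([ 0.54710722, -0.24138162,  0.02462139]), np.float64(0.00041549476711428364)) [[ 0.5478944  -0.24229047  0.0195    ]] [[ 0.55150207 -0.23955851  0.0195    ]]
(array([ 0.49179273, -0.24978356,  0.02308499]), np.float64(0.0009530263923128586)) [[ 0.49232679 -0.25073253  0.0195    ]] [[ 0.494355   -0.24829388  0.0195    ]]
(array([ 0.44869512, -0.25631225,  0.02084922]), np.float64(0.0017762046959975987)) [[ 0.44922611 -0.25728056  0.0195    ]] [[ 0.44911215 -0.2552096   0.0195    ]]
```

View pics/s6.png

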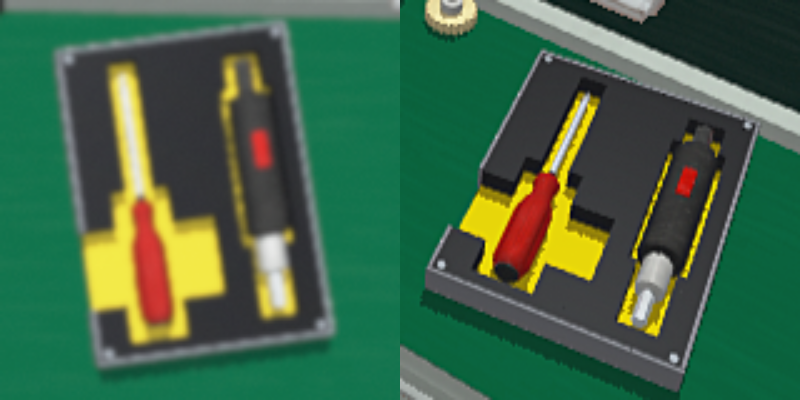

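Both views show yellow floor all round the handle and blade, so the tool lies free and fully down in its pocket. Handle height measures about 21–24 mm (19.5 expected, within error), and the nut runner is in place.

```bash
python3 -c "
from station import order
print(order.sign_off())"
```

```text
the job is handed in; nothing more can be done
None
```

The red screwdriver is lying in its pocket with the blade in the slot and the gripper open and clear, the nut runner was not touched, and the job was handed in at about 15.6 s of the 35 s allowed.

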